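# Unpack the sliding-lid sample box into the bench trays

## Task

Slide the clear lid of the grey sample box back along its grooves, away from the robot, as far as it goes and leave it open. Then lift the four things out and stand each in its place: one slim vial in each bay of the two-bay rack, the wide jar in the round dish, and the aluminium block in the square tray. Keep them all upright on the way: do not tip any of them over.

Things in the scene. Friction and masses are not known exactly. Their poses are not given: they have to be found in the camera images.
- box: Grey plastic box, fixed: 210 (x) x 200 (y) x 80 mm high, inner floor 6 mm above the bench, walls 5 mm, end walls 68 mm high, side walls (along x) 80 mm with 5 mm lips inwards. Origin: centre of underside; the lid opens along its +x (roughly away from the robot). The things stand in it 2 by 2, centres about x = -64 and -2, y = +40 and -40 mm (give or take 10 mm).
- lid_handle (a point): Middle of the black handle rib on the clear lid, 89 mm above the bench: rib 10 (box x) x 60 x 28 mm high, standing on the lid's top face at 75 mm. The lid (200 x 188 x 4 mm) only slides, 140 mm along box +x, friction 1.5 N, stays where left. Rib at box x = -88 mm when shut (starts 0 to 20 mm open), +52 mm at the open stop, the lid's near edge then at +40 mm, clear of all four things.
- vial_a: Slim round vial, amber glass with a white cap, 20 mm diameter, 58 mm high, about 30 g, upright. Origin: centre of its underside; z up.
- vial_b: A second vial just like vial_a (the two are interchangeable).
- jar: Wide round jar, amber glass with a white cap, 38 mm diameter, 50 mm high, about 90 g, upright. Origin: centre of its underside; z up.
- block: Square aluminium tube block, 36 x 36 x 45 mm high, about 150 g, with four dark dimples on top. Origin: centre of its underside; x and y square to its sides, z up.
- vial_rack: Slate-grey plastic rack for the vials, fixed to the bench: an open tray 52 (x) x 99 (y) mm, 15 mm high, 5 mm walls and floor, with one divider that makes two square bays of 42 mm, bay centres at y = +23.5 and y = -23.5 mm. Origin: centre of the underside.
- round_dish: Slate-grey plastic round dish for the jar, fixed to the bench: outside 68 mm diameter, inside 58 mm, 15 mm high, floor 5 mm thick. Origin: centre of the underside.
- square_tray: Slate-grey plastic square tray for the block, fixed to the bench: outside 66 x 66 mm, inside 56 x 56 mm, 15 mm high, floor 5 mm thick. Origin: centre of the underside; x and y square to its sides.
Mind the look-alikes: they are no part of the job. What is shaped like the round_dish but green or purple is not meant.

How it is judged:
By the outcome, as a careful person would: the job done as asked, in the order asked, and still so for the second after the job is handed in, with the robot touching nothing.
It also fails if it takes over 125 s, if anything falls off the work surface, if the arm or the gripper's body presses on something with over 40 N, if the wrist force passes 120 N, or if a joint passes its speed limit or range.

## Robot

A 6-joint arm with a two-finger parallel gripper is mounted at the origin on the work surface. World frame = base frame: x ahead of the robot, y to its left, z up, the work surface at z = 0. Lengths are in m, angles in rad, forces in N, time in s.
With the tool pointing down it reaches from about 0.325 to 0.9 m from the base axis. Payload 3.5 kg.
Tool frame: the origin (TCP) lies at the very end of the fingers, on their centre line; the grasp point (between the pads) lies 19 mm behind it; z points along the fingers, y is the line along which they close (so a half turn about z gives the same grasp; the last joint's range is limited). The gripper opens to 85 mm and grips with 20 to 120 N. Pads are 22 mm wide; open, the fingers measure 114 mm over their backs; the gripper's body (76 mm by 85 mm) begins 54 mm behind the grasp point. The pads swing forward as they close: fully open they stand 13 mm farther back than shut.
Start: joints at [-1.443, 0.276, -0.026, 1.268, 0, 1.467], TCP at [0.143, -0.608, 0.231] pointing down, gripper open.
Joint ranges: [-3.12, 3.12], [-0.85, 1.88], [-1.08, 1.24], [-1.95, 2.15], [-1.57, 1.53], [-3.14, 3.14]. Speed limits (rad/s): [2.57, 2.57, 3.14, 3.14, 3.14, 3.14].

## Interface

Orientations are given as a 3x3 rotation matrix whose columns are the frame's x, y, z axes.
In Python, from cell import * gives the robot as it stands.
- The arm moves only by the tool move_arm, never from a script. Its argument "rows" is a list of rows, each a list of 7 numbers: the shift along the tool's x, y, z in m, then the turn, a rotation vector about the tool's x, y, z in rad, then the finger opening in m, from 0 to 0.0854. A call has 1 to 20 rows; each row shifts and turns the commanded pose from where the row before left it, along the tool's axes as they then stand; what a row does not reach is not made up. A row lasts 1/8 s, in which the tool goes at most 62.5 mm and 10.7 degrees, less where a joint would pass 70% of its speed; a pose out of reach is approached as far as the arm can. A call is refused whole if a number of a shift passes 0.0625 or a number of a turn 0.188, either way. A call with a gripper value outside its range is refused whole. The fingers move at their own pace and stop on an object; "squeeze" is the grip in N (left out, the last holds). Time passes only in rows, so rows that do not move let the fingers close. It gives the time, the measured TCP pose, the force, the opening and the grip force at its end, in the units of the state.
- sense(): the state, without advancing time (a new reading comes with each control period).
- capture(name): name is "scene" or "top"; returns a dict with "img" (480x640x3 uint8, red, green, blue), "mtx" (3x3 intrinsics, pixels), "k1" (the pictures are not rectified: a ray, as slopes to the right and down, at radius r is drawn at 1 + k1 r^2 times it, then the intrinsics apply), "rvec" (rotation vector, rad) and "tvec" (3), from world to camera coordinates, as OpenCV has them. Camera axes: x right, y down, z forward; pixel columns grow to the right and rows downward; lengths in m; the calibration is good to about 2 mm. A picture is of the moment at which its call begins. There is no depth.
- close_job(): hands the job in; it is judged then, once.
The state is a dict: "time_s": time; "q": joint angles; "joint_vel": joint speeds; "joint_torque": joint torques, N m; "tool_pos": TCP position; "eef_rot": TCP orientation; "force": force on the tool from outside, world axes, zero at the start; "torque": the same for the moment, N m; "opening": opening from 0.0 (shut) to 1.0 (fully open); "grasp_force": force on a finger pad.
Only numpy, scipy, OpenCV 4.12 (cv2) and the standard library are available. Lean on these libraries where they do the work, as an engineer would, in place of code of your own. Each camera call takes 0.05 s, during which the arm holds its last target. There are 200 camera calls.

## Working session

There is one attempt and no reset: what is moved stays moved. The work goes in short steps, Python scripts to look and compute and a tool call to move; the robot and the scene stay as the last step left them, time stands still between calls to the robot, and variables do not carry over. Pictures are saved under pics/ and viewed, at most 14 in all, crops included, and the job is handed in when it is done.

Besides the shell and the picture viewer there is one more tool, called as name(argument=value, ...) on one line, values as JSON. move_arm: Moves the arm, as the interface text tells. Its arguments: {"type":"object","properties":{"rows":{"type":"array"},"squeeze":{"type":"number"}},"required":["rows"]}

```bash
mkdir -p pics; ls
python3 - <<'E'
from cell import *
import cv2,numpy as np
s=sense(); print(s['tool_pos'],s['eef_rot'],s['opening'],s['time_s'])
for n in('scene','top'):
    c=capture(n); cv2.imwrite(f'pics/{n}0.png',c['img'][:,:,::-1])
    R=cv2.Rodrigues(np.array(c['rvec']))[0]; print(n,c['mtx'],c['k1'],(-R.T@np.array(c['tvec']).ravel()),R)
E
```

```text
pics
[ 0.14287926 -0.60764019  0.23012469] [[ 9.73474835e-01  2.28793944e-01 -2.77636222e-04]
 [ 2.28793982e-01 -9.73472263e-01  2.25099219e-03]
 [ 2.44742222e-04 -2.25480575e-03 -9.99997428e-01]] 0.9998964336914324 0.0
scene [[474.08755041   0.         320.91443139]
 [  0.         474.08755041 229.50445723]
 [  0.           0.           1.        ]] -0.1091699950393523 [ 0.88426227 -0.5604187   0.68377711] [[ 0.81988967  0.57246825 -0.00781175]
 [ 0.36450264 -0.53246574 -0.76394899]
 [-0.44149603  0.62350649 -0.64522935]]
top [[481.05688923   0.         320.26574205]
 [  0.         481.05688923 231.86529589]
 [  0.           0.           1.        ]] -0.05091099967797525 [0.3300874  0.01166802 0.92513857] [[ 9.84101040e-03 -9.99947021e-01  3.01818601e-03]
 [-9.78352042e-01 -1.02523550e-02 -2.06693421e-01]
 [ 2.06713414e-01 -9.18776336e-04 -9.78401104e-01]]
```

View pics/scene0.png

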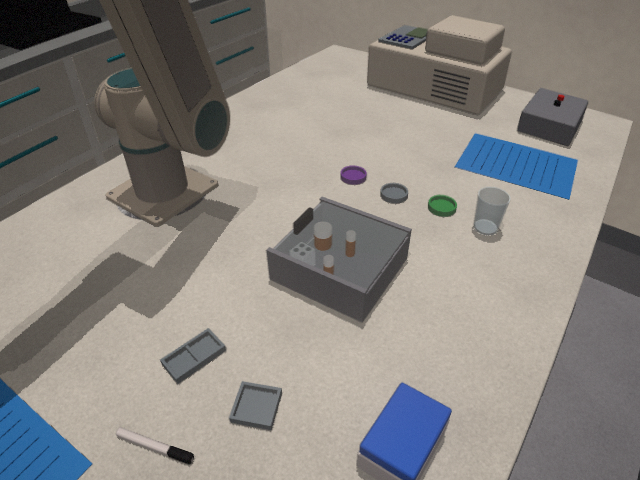

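View pics/top0.png

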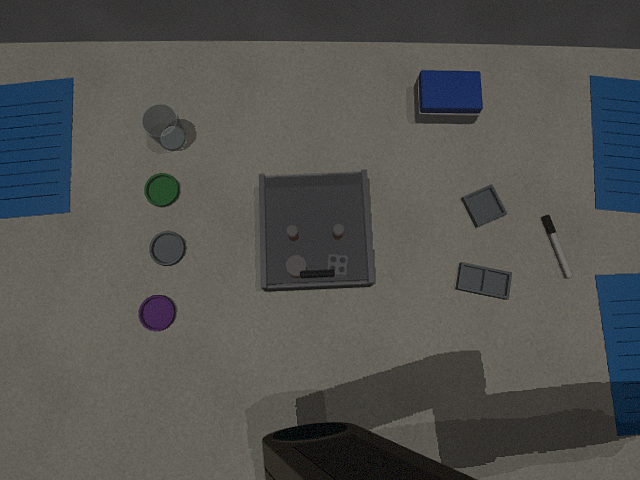

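Top view: box at cols 262-373, rows 172-290; handle ~(317,273), vial caps (292,231), (338,229), jar (296,266), block (338,265). The grey dish is at (168,248), the rack at (484,281) and the tray at (484,206). In the scene view the dish is at (394,192), between the purple and green look-alikes.

```bash
cat > h.py <<'E'
from cell import *
import cv2,numpy as np
def ray(c,uv):
    K=c['mtx'];R=cv2.Rodrigues(np.array(c['rvec'],float))[0];t=np.array(c['tvec'],float).ravel()
    p=cv2.undistortPoints(np.array([[uv]],float),np.array(K,float),np.array([c['k1'],0,0,0,0.]),None,None,None)[0,0]
    return -R.T@t, R.T@np.array([p[0],p[1],1])
def plane(c,uv,z):
    o,d=ray(c,uv); return (o+d*(z-o[2])/d[2])[:2]
def tri(c1,u1,c2,u2):
    A=[];b=[]
    for c,u in((c1,u1),(c2,u2)):
        o,d=ray(c,u);d=d/np.linalg.norm(d);P=np.eye(3)-np.outer(d,d);A.append(P);b.append(P@o)
    return np.linalg.lstsq(np.vstack(A),np.hstack(b),rcond=None)[0]
def proj(c,X):
    d=np.array([c['k1'],0,0,0,0.])
    return cv2.projectPoints(np.array(X,float).reshape(-1,1,3),np.array(c['rvec'],float),np.array(c['tvec'],float),np.array(c['mtx'],float),d)[0].reshape(-1,2)
def blob(c,r,f):
    x0,y0,x1,y1=r;m=f(c['img'][y0:y1,x0:x1].astype(int)).astype(np.uint8)*255
    m=cv2.morphologyEx(m,cv2.MORPH_CLOSE,np.ones((5,5)))
    k=max(cv2.findContours(m,cv2.RETR_EXTERNAL,cv2.CHAIN_APPROX_NONE)[0],key=cv2.contourArea)
    return k.reshape(-1,2)+[x0,y0]
E
python3 - <<'E'
from h import *
c=capture('top');im=c['img']
cv2.imwrite('pics/box.png',cv2.resize(im[160:300,250:385],None,fx=4,fy=4,interpolation=cv2.INTER_CUBIC)[:,:,::-1]*1)
print(im[248,168],im[248,140],im[230,168],im[281,475],im[300,475],im[206,484],im[180,320],im[150,320])
f=lambda i:(i[:,:,0]-i[:,:,2]<3)
for n,r in(('dish',(145,226,192,272)),('tray',(455,178,512,235)),('rack',(448,256,520,306)),('box',(245,160,390,300))):
    k=blob(c,r,f);q=cv2.boxPoints(cv2.minAreaRect(k.astype(np.float32)))
    z=.08 if n=='box' else .015
    w=np.array([plane(c,p,z) for p in k]).astype(np.float32)
    (a,b),(l,m),g=cv2.minAreaRect(w);print(n,(a,b),(l,m),g,cv2.boundingRect(k),cv2.fitEllipse(w) if n=='dish' else '')
E
```

```text
[67 69 71] [100  96  88] [85 81 76] [65 72 69] [101  96  88] [65 65 64] [54 54 52] [105 100  91]
dish (0.4874865710735321, 0.30639371275901794) (0.06909506767988205, 0.06617533415555954) 71.78077697753906 (149, 231, 37, 35) ((0.48761552572250366, 0.3063599765300751), (0.06566451489925385, 0.06907249242067337), 162.80987548828125)
tray (0.5792050957679749, -0.31043800711631775) (0.06630773842334747, 0.07143411040306091) 23.91008186340332 (462, 184, 45, 43) 
rack (0.4311550259590149, -0.3016727864742279) (0.10227734595537186, 0.05436267703771591) 78.45542907714844 (456, 262, 56, 38) 
box (0.513845682144165, 0.020260505378246307) (0.21590813994407654, 0.20100253820419312) 2.946406126022339 (259, 170, 116, 122)
```

View pics/box.png

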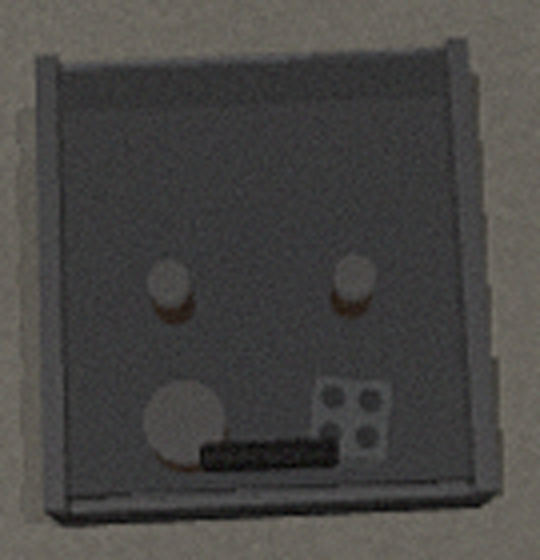

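Crop: side-wall tops' far corners at crop (36,57) and (467,39), near ones about (47,510) and (497,490); handle at (200-340,438-470), vial caps (169,283) and (354,276), jar (185,422), block (351,418).

Run:
```python
from h import *
c=capture('top'); s=capture('scene')
u=lambda x,y:(250+x/4-.375,160+y/4-.375)
P=[plane(c,u(*p),.08) for p in((36,57),(467,39),(47,510),(497,490))]
print(np.round(P,4)); d=lambda i,j:print(i,j,np.linalg.norm(P[i]-P[j]),P[i]-P[j])
d(0,1);d(0,2);d(1,3);d(2,3)
cen=np.mean(P,0); yaw=np.arctan2(*(P[0]-P[1])[::-1])-np.pi/2; print(cen,np.degrees(yaw))
R=np.array([[np.cos(yaw),-np.sin(yaw)],[np.sin(yaw),np.cos(yaw)]])
for n,p,z in(('v1',(169,283),.064),('v2',(354,276),.064),('jar',(185,420),.056),('blk',(351,418),.051),('hL',(200,445),.103),('hR',(338,438),.103)):
    w=plane(c,u(*p),z);print(n,w,R.T@(w-cen))
x0=s['img'][190:325,255:420];cv2.imwrite('pics/boxs.png',cv2.convertScaleAbs(cv2.resize(x0,None,fx=4.5,fy=4.4,interpolation=cv2.INTER_CUBIC)[:,:,::-1],alpha=1.4))
f=lambda i:(i[:,:,0]-i[:,:,2]<3)
for n,r in(('dish',(376,180,414,206)),('tray',(220,375,290,435)),('rack',(155,325,232,388))):
    k=blob(s,r,f)
    w=np.array([plane(s,p,.015) for p in k]).astype(np.float32); print(n,cv2.minAreaRect(w))
```

```text
[[ 0.6168  0.1257]
 [ 0.6277 -0.0732]
 [ 0.4085  0.1132]
 [ 0.4193 -0.0843]]
0 1 0.19918765102416694 [-0.01086275  0.19889123]
0 2 0.20870734840364277 [0.2083376  0.01241784]
1 3 0.208692603822916 [0.20839706 0.01110265]
2 3 0.19787116909245317 [-0.01080329  0.19757603]
[0.51803732 0.02033305] 3.126192469501551
v1 [0.51426984 0.06286211] [-0.00144254  0.04267124]
v2 [ 0.51843774 -0.02180753] [-0.00189833 -0.0420997 ]
jar [0.45228835 0.05466034] [-0.06377907  0.03786185]
blk [ 0.45469911 -0.02109023] [-0.06550298 -0.03790747]
hL [0.4349267  0.04567755] [-0.08160477  0.02983925]
hR [ 0.43856184 -0.0135764 ] [-0.08120647 -0.02952477]
dish ((0.49276503920555115, 0.2997703552246094), (0.06315115094184875, 0.0797809585928917), 29.306875228881836)
tray ((0.5827583074569702, -0.31404709815979004), (0.0682612955570221, 0.07213348895311356), 24.414379119873047)
rack ((0.4358685612678528, -0.30439457297325134), (0.10093685984611511, 0.06126143038272858), 79.27360534667969)
```

View pics/boxs.png

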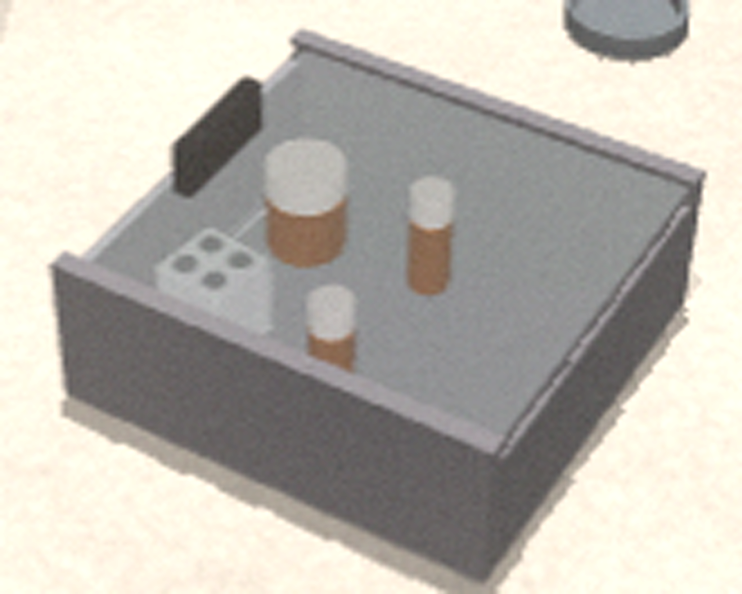

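```bash
cat >> h.py <<'E'
def to(x,y,z,psi):
    "turn about tool z first, then the shift in the turned tool's axes (mm)"
    s=sense();R=np.array(s['eef_rot']);p0=np.degrees(np.arctan2(R[1,0],R[0,0]))
    d=(psi-p0+180)%360-180;a=np.radians(psi)
    X=np.array([[np.cos(a),np.sin(a),0],[np.sin(a),-np.cos(a),0],[0,0,-1]])
    dp=np.array([x,y,z])-s['tool_pos']
    print('t',round(s['time_s'],2),'pos',np.round(s['tool_pos'],4),'psi',round(p0,1),'turnz rad',round(-np.radians(d),3),'shift mm',np.round(X.T@dp*1e3,1),'tilt',np.round(R[2],4),'q6',round(s['q'][5],2))
E
python3 -c "
from h import *
to(.4321,.0156,.15,93.2)"
```

```text
t 0.25 pos [ 0.1429 -0.608   0.2307] psi 13.2 turnz rad -1.396 shift mm [606.5 323.6  80.7] tilt [ 1.0e-04 -1.1e-03 -1.0e+00] q6 1.47
```

move_arm(rows=[[0,0,0,0,0,-0.1745,0.05],[0,0,0,0,0,-0.1745,0.05],[0,0,0,0,0,-0.1745,0.05],[0,0,0,0,0,-0.1745,0.05],[0,0,0,0,0,-0.1745,0.05],[0,0,0,0,0,-0.1745,0.05],[0,0,0,0,0,-0.1745,0.05],[0,0,0,0,0,-0.1745,0.05],[0.05,0.027,0.006,0,0,0,0.05],[0.05,0.027,0.006,0,0,0,0.05],[0.05,0.027,0.006,0,0,0,0.05],[0.05,0.027,0.006,0,0,0,0.05],[0.05,0.027,0.006,0,0,0,0.05],[0.05,0.027,0.006,0,0,0,0.05],[0.05,0.027,0.006,0,0,0,0.05],[0.05,0.027,0.006,0,0,0,0.05],[0.05,0.027,0.006,0,0,0,0.05],[0.05,0.027,0.006,0,0,0,0.05],[0.05,0.027,0.006,0,0,0,0.05],[0.05,0.027,0.006,0,0,0,0.05]], squeeze=20)

```text
time_s: 2.75
tool_pos: [0.4336, 0.0106, 0.1594]
eef_rot: [[-0.056, 0.998, 0.001], [0.998, 0.056, -0.0], [-0.0, 0.001, -1.0]]
force: [1.4, -0.2, 0.4]
opening: 0.582
grasp_force: 0.0
```

```bash
python3 -c "
from h import *
to(.4321,.0156,.083,93.2);print(sense()['opening'])"
```

```text
t 2.75 pos [0.4336 0.0106 0.1594] psi 93.2 turnz rad 0.0 shift mm [ 5.1 -1.2 76.4] tilt [-5.0e-04  1.2e-03 -1.0e+00] q6 1.39
0.5817362922232691
```

move_arm(rows=[[0.005,-0.001,0.018,0,0,0,0.05],[0,0,0.02,0,0,0,0.05],[0,0,0.02,0,0,0,0.05],[0,0,0.015,0,0,0,0.05],[0,0,0.003,0,0,0,0.05],[0,0,0,0,0,0,0.05],[0,0,0,0,0,0,0.0],[0,0,0,0,0,0,0.0],[0,0,0,0,0,0,0.0],[0,0,0,0,0,0,0.0],[0,0,0,0,0,0,0.0],[0,0,0,0,0,0,0.0]], squeeze=30)

```text
time_s: 4.25
tool_pos: [0.4322, 0.0136, 0.0839]
eef_rot: [[-0.056, 0.998, 0.001], [0.998, 0.056, -0.0], [-0.0, 0.001, -1.0]]
force: [-0.6, 0.5, 5.2]
opening: 0.109
grasp_force: 32.8
```

```bash
python3 -c "
from h import *
to(.5700,.0232,.083,93.2);print(sense()['opening']*85,sense()['grasp_force'])"
```

```text
t 4.25 pos [0.4322 0.0136 0.0839] psi 93.2 turnz rad 0.0 shift mm [  1.9 138.1   0.9] tilt [-3.0e-04  1.1e-03 -1.0e+00] q6 1.4
9.224311626991113 32.763751745224
```

move_arm(rows=[[0,0.005,0,0,0,0,0],[0,0.01,0,0,0,0,0],[0,0.01,0,0,0,0,0],[0,0.01,0,0,0,0,0],[0,0.01,0,0,0,0,0],[0,0.01,0,0,0,0,0],[0,0.01,0,0,0,0,0],[0,0.01,0,0,0,0,0],[0,0.01,0,0,0,0,0],[0,0.01,0,0,0,0,0],[0,0.01,0,0,0,0,0],[0,0.01,0,0,0,0,0],[0,0.01,0,0,0,0,0],[0,0.004,0,0,0,0,0],[0,0.002,0,0,0,0,0],[0,0,0,0,0,0,0],[0,0,0,0,0,0,0]])

```text
time_s: 6.38
tool_pos: [0.5631, 0.0207, 0.084]
eef_rot: [[-0.056, 0.998, 0.001], [0.998, 0.056, -0.001], [-0.001, 0.001, -1.0]]
force: [-0.1, -0.5, 4.7]
opening: 0.108
grasp_force: 32.7
```

move_arm(rows=[[0,0.002,0,0,0,0,0],[0,0.002,0,0,0,0,0],[0,0.002,0,0,0,0,0],[0,0,0,0,0,0,0]])

```text
time_s: 6.88
tool_pos: [0.5689, 0.0211, 0.084]
eef_rot: [[-0.056, 0.998, 0.001], [0.998, 0.056, -0.001], [-0.001, 0.001, -1.0]]
force: [-0.5, -0.8, 5.3]
opening: 0.108
grasp_force: 32.7
```

move_arm(rows=[[0,0.002,0,0,0,0,0],[0,0.002,0,0,0,0,0],[0,0,0,0,0,0,0]])

```text
time_s: 7.25
tool_pos: [0.5704, 0.0212, 0.0839]
eef_rot: [[-0.056, 0.998, -0.004], [0.998, 0.056, -0.001], [-0.001, -0.004, -1.0]]
force: [-6.1, -1.3, 10.4]
opening: 0.112
grasp_force: 33.5
```

move_arm(rows=[[0,0.002,0,0,0,0,0],[0,0,0,0,0,0,0]])

```text
time_s: 7.5
tool_pos: [0.5704, 0.0212, 0.0839]
eef_rot: [[-0.056, 0.998, -0.008], [0.998, 0.056, -0.002], [-0.001, -0.008, -1.0]]
force: [-10.6, -1.9, 15.0]
opening: 0.11
grasp_force: 34.2
```

move_arm(rows=[[0,-0.002,0,0,0,0,0.04],[0,0,0,0,0,0,0.04],[0,0,0,0,0,0,0.04],[0,0,-0.02,0,0,0,0.04],[0,0,-0.03,0,0,0,0.04],[0,0,-0.04,0,0,0,0.04],[0,0,-0.04,0,0,0,0.04],[0,-0.05,0,0,0,-0.1745,0.04],[0,0,0,0,0,-0.1745,0.04],[0,0,0,0,0,-0.1745,0.04],[0,0,0,0,0,-0.1745,0.04],[0,0,0,0,0,-0.1745,0.04],[0,0,0,0,0,-0.1745,0.04],[0,0,0,0,0,-0.1745,0.04],[0,0,0,0,0,-0.1745,0.04],[0,0,0,0,0,-0.1745,0.04],[0,0,0,0,0,0,0.04]])

```text
time_s: 9.62
tool_pos: [0.5225, 0.0189, 0.2131]
eef_rot: [[-0.999, -0.054, -0.0], [-0.054, 0.999, 0.0], [0.0, 0.0, -1.0]]
force: [-0.9, 0.1, 0.3]
opening: 0.469
grasp_force: 0.0
```

Run:
```python
from h import *
c=capture('top');s=capture('scene')
a=cv2.resize(c['img'][160:300,250:385],None,fx=3,fy=3,interpolation=cv2.INTER_CUBIC)
b=cv2.resize(s['img'][185:325,250:425],None,fx=2.25,fy=3,interpolation=cv2.INTER_CUBIC)
cv2.imwrite('pics/open.png',cv2.convertScaleAbs(np.hstack([a,b]),alpha=1.5)[:,:,::-1])
to(.5143,.0629,.16,183.2)
```

```text
t 9.72 pos [0.5225 0.0188 0.2132] psi -177.0 turnz rad -0.003 shift mm [ 5.7 44.5 53.2] tilt [ 2.e-04  1.e-04 -1.e+00] q6 -0.14
```

View pics/open.png

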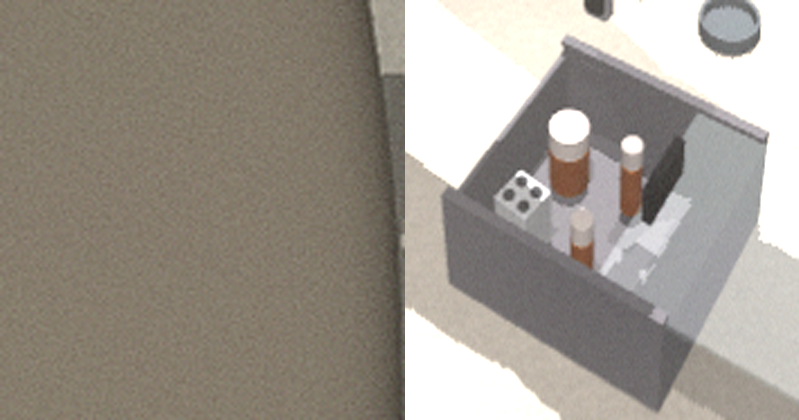

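The lid stands at its stop (rib near crop (663,180)); all four things are upright in the scene half, while the arm blocks the top view. I'll cross-check positions from the scene camera.

Run:
```python
from h import *
s=capture('scene')
u=lambda x,y:(250+(x-405)/2.25-.28,185+y/3-.33)
for n,p,z in(('v1',(632,146),.064),('v2',(582,216),.064),('jar',(570,127),.056),('blk',(523,194),.051)): print(n,plane(s,u(*p),z))
q=[plane(s,u(*p),.051) for p in((523,181),(540,192),(508,195),(525,207))]
print(np.round(q,4), [np.degrees(np.arctan2(*(q[a]-q[b])[::-1])) for a,b in((0,1),(2,3),(0,2),(1,3))],np.mean(q,0))
```

```text
v1 [0.51616648 0.06237781]
v2 [ 0.51762328 -0.0190048 ]
jar [0.45377037 0.05528144]
blk [ 0.45547367 -0.01954913]
[[ 0.4479 -0.0093]
 [ 0.4666 -0.0095]
 [ 0.4452 -0.0278]
 [ 0.4644 -0.0286]] [np.float64(179.29652150399525), np.float64(177.5280217998164), np.float64(81.84438556241267), np.float64(83.25271464919712)] [ 0.45601461 -0.01880503]
```

move_arm(rows=[[0.005,0.022,0.02,0,0,0,0.045],[0,0.022,0.03,0,0,0,0.045],[0,0,0.03,0,0,0,0.045],[0,0,0.02,0,0,0,0.045],[0,0,0,0,0,0,0.045],[0,0,0,0,0,0,0.045]], squeeze=30)

```text
time_s: 10.52
tool_pos: [0.5157, 0.0624, 0.1141]
eef_rot: [[-0.998, -0.055, 0.001], [-0.055, 0.998, -0.0], [-0.001, -0.0, -1.0]]
force: [-0.8, 0.5, -0.4]
opening: 0.528
grasp_force: 0.0
```

Run:
```python
from h import *
to(.515,.0627,.033,183.2)
```

```text
t 10.53 pos [0.5157 0.0624 0.1141] psi -176.8 turnz rad -0.001 shift mm [ 0.7  0.3 81.1] tilt [-1.2e-03 -1.0e-04 -1.0e+00] q6 -0.06
```

move_arm(rows=[[0,0,0.02,0,0,0,0.045],[0,0,0.02,0,0,0,0.045],[0,0,0.02,0,0,0,0.045],[0,0,0.015,0,0,0,0.045],[0,0,0.005,0,0,0,0.045],[0,0,0,0,0,0,0.045],[0,0,0,0,0,0,0.03],[0,0,0,0,0,0,0.022],[0,0,0,0,0,0,0.018],[0,0,0,0,0,0,0.01],[0,0,0,0,0,0,0.01],[0,0,0,0,0,0,0.01]], squeeze=30)

```text
time_s: 12.02
tool_pos: [0.5156, 0.0625, 0.0339]
eef_rot: [[-0.998, -0.056, 0.001], [-0.056, 0.998, 0.0], [-0.001, 0.0, -1.0]]
force: [-0.1, 0.6, 5.1]
opening: 0.223
grasp_force: 29.3
```

move_arm(rows=[[0,0,-0.01,0,0,0,0.01],[0,0,-0.02,0,0,0,0.01],[0,0,-0.025,0,0,0,0.01],[0,0,-0.025,0,0,0,0.01],[0,0,-0.025,0,0,0,0.01],[0,0,-0.015,0,0,0,0.01],[0,0,-0.01,0,0,0,0.01],[0,0,0,0,0,0.08,0.01],[0,0,0,0,0,0.09,0.01],[0,0,0,0,0,0.08,0.01]])

```text
time_s: 13.28
tool_pos: [0.5142, 0.0624, 0.1625]
eef_rot: [[-0.981, 0.196, -0.002], [0.196, 0.981, -0.0], [0.002, -0.0, -1.0]]
force: [0.5, 0.4, -0.4]
opening: 0.227
grasp_force: 29.3
```

Run:
```python
from h import *
to(.4275,-.3256,.06,168.9);print(sense()['opening'])
```

```text
t 13.28 pos [0.5142 0.0624 0.1625] psi 168.7 turnz rad -0.003 shift mm [  10.4 -397.4  102.5] tilt [ 1.9e-03 -4.0e-04 -1.0e+00] q6 0.19
0.22680063460431674
```

move_arm(rows=[[0,-0.015,0,0,0,0,0.01],[0.001,-0.03,0,0,0,0,0.01],[0.001,-0.04,0,0,0,0,0.01],[0.001,-0.04,0,0,0,0,0.01],[0.001,-0.04,0,0,0,0,0.01],[0.001,-0.04,0,0,0,0,0.01],[0.001,-0.04,0,0,0,0,0.01],[0.001,-0.04,0,0,0,0,0.01],[0.001,-0.04,0,0,0,0,0.01],[0.001,-0.04,0,0,0,0,0.01],[0.001,-0.022,0.01,0,0,0,0.01],[0,-0.01,0.02,0,0,0,0.01],[0,0,0.03,0,0,0,0.01],[0,0,0.025,0,0,0,0.01],[0,0,0.01,0,0,0,0.01],[0,0,0,0,0,0,0.01]])

```text
time_s: 15.28
tool_pos: [0.4278, -0.3243, 0.0674]
eef_rot: [[-0.981, 0.193, -0.002], [0.193, 0.981, 0.002], [0.002, 0.001, -1.0]]
force: [0.4, -0.8, -0.2]
opening: 0.216
grasp_force: 29.4
```

Run:
```python
from h import *
to(.4275,-.3256,.0335,168.9);print(sense()['opening'])
c=capture('top');s=capture('scene')
a=cv2.resize(c['img'][170:320,430:530],None,fx=4,fy=4,interpolation=cv2.INTER_CUBIC)
b=cv2.resize(s['img'][300:450,140:240],None,fx=4,fy=4,interpolation=cv2.INTER_CUBIC)
cv2.imwrite('pics/place1.png',cv2.convertScaleAbs(np.hstack([a,b]),alpha=1.4)[:,:,::-1])
```

```text
t 15.28 pos [ 0.4278 -0.3243  0.0674] psi 168.9 turnz rad -0.0 shift mm [ 0.  -1.3 33.9] tilt [ 0.002   0.0014 -1.    ] q6 -0.58
0.2156467366016649
```

View pics/place1.png

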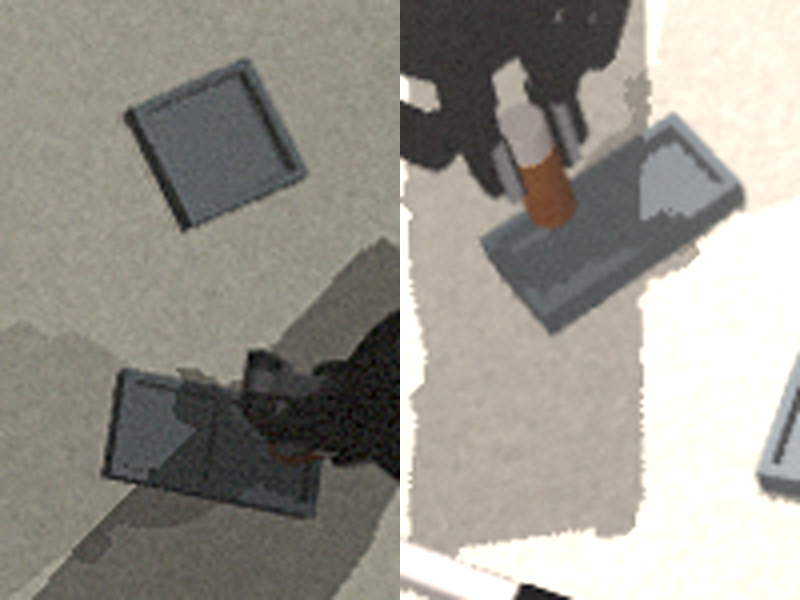

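The vial (scene half, (548,185)) hangs upright over the rack's −y bay, not touching anything. Lowering it.

move_arm(rows=[[0,-0.001,0.01,0,0,0,0.01],[0,0,0.013,0,0,0,0.01],[0,0,0.007,0,0,0,0.01],[0,0,0.003,0,0,0,0.01],[0,0,0.001,0,0,0,0.01],[0,0,0,0,0,0,0.01],[0,0,0,0,0,0,0.01]])

```text
time_s: 16.25
tool_pos: [0.4286, -0.3264, 0.0346]
eef_rot: [[-0.981, 0.193, 0.0], [0.193, 0.981, -0.0], [-0.001, -0.0, -1.0]]
force: [-0.4, 0.9, -0.3]
opening: 0.22
grasp_force: 29.4
```

move_arm(rows=[[0,0,0.001,0,0,0,0.01],[0,0,0.0008,0,0,0,0.01],[0,0,0,0,0,0,0.01]])

```text
time_s: 16.62
tool_pos: [0.4286, -0.3263, 0.033]
eef_rot: [[-0.981, 0.193, 0.0], [0.193, 0.981, -0.0], [-0.001, -0.0, -1.0]]
force: [-0.5, 1.3, 3.9]
opening: 0.22
grasp_force: 29.6
```

move_arm(rows=[[0,0,0,0,0,0,0.021],[0,0,0,0,0,0,0.025],[0,0,0,0,0,0,0.03],[0,0,0,0,0,0,0.034],[0,0,0,0,0,0,0.034],[0,0,-0.015,0,0,0,0.034],[0,0,-0.02,0,0,0,0.034],[0,0,-0.03,0,0,0,0.034],[0,0,-0.035,0,0,0,0.034],[0,0,-0.02,0,0,0,0.034],[0,0,0,0,0,-0.12,0.04],[0,0,0,0,0,-0.13,0.045],[0,0,0,0,0,0,0.045]])

```text
time_s: 18.25
tool_pos: [0.4286, -0.3263, 0.1536]
eef_rot: [[-0.999, -0.054, 0.001], [-0.054, 0.999, -0.001], [-0.001, -0.001, -1.0]]
force: [-0.0, 0.9, 0.6]
opening: 0.525
grasp_force: 0.0
```

Run:
```python
from h import *
to(.518,-.0205,.115,183.2)
```

```text
t 18.25 pos [ 0.4286 -0.3263  0.1536] psi -176.9 turnz rad -0.002 shift mm [-106.4  300.3   38.6] tilt [-9.e-04 -1.e-03 -1.e+00] q6 -0.83
```

move_arm(rows=[[-0.007,0.02,0,0,0,0,0.045],[-0.014,0.04,0,0,0,0,0.045],[-0.0145,0.04,0,0,0,0,0.045],[-0.0145,0.04,0,0,0,0,0.045],[-0.0145,0.04,0,0,0,0,0.045],[-0.0145,0.04,0,0,0,0,0.045],[-0.0145,0.04,0,0,0,0,0.045],[-0.0125,0.04,0.02,0,0,0,0.045],[0,0,0.018,0,0,0,0.045],[0,0,0,0,0,0,0.045],[0,0,0,0,0,0,0.045]])

```text
time_s: 19.62
tool_pos: [0.5176, -0.0205, 0.1151]
eef_rot: [[-0.998, -0.055, 0.0], [-0.055, 0.998, 0.0], [-0.0, 0.0, -1.0]]
force: [-0.2, 0.3, -0.0]
opening: 0.528
grasp_force: 0.0
```

Run:
```python
from h import *
to(.518,-.0205,.033,183.2)
```

```text
t 19.62 pos [ 0.5176 -0.0205  0.1151] psi -176.8 turnz rad -0.001 shift mm [-0.4 -0.  82.1] tilt [-4.e-04  0.e+00 -1.e+00] q6 -0.22
```

move_arm(rows=[[0,0,0.02,0,0,0,0.045],[0,0,0.02,0,0,0,0.045],[0,0,0.02,0,0,0,0.045],[0,0,0.015,0,0,0,0.045],[0,0,0.006,0,0,0,0.045],[0,0,0,0,0,0,0.045],[0,0,0,0,0,0,0.03],[0,0,0,0,0,0,0.022],[0,0,0,0,0,0,0.018],[0,0,0,0,0,0,0.01],[0,0,0,0,0,0,0.01],[0,0,0,0,0,0,0.01]])

```text
time_s: 21.12
tool_pos: [0.5179, -0.0207, 0.0338]
eef_rot: [[-0.998, -0.056, 0.001], [-0.056, 0.998, -0.0], [-0.001, -0.0, -1.0]]
force: [-0.5, -0.5, 3.1]
opening: 0.224
grasp_force: 29.2
```

move_arm(rows=[[0,0,-0.01,0,0,0,0.01],[0,0,-0.02,0,0,0,0.01],[0,0,-0.025,0,0,0,0.01],[0,0,-0.025,0,0,0,0.01],[0,0,-0.025,0,0,0,0.01],[0,0,-0.015,0,0,0,0.01],[0,0,-0.01,0,0,0,0.01],[0,0,0,0,0,0.08,0.01],[0,0,0,0,0,0.09,0.01],[0,0,0,0,0,0.08,0.01],[0,0,0,0,0,0,0.01]])

```text
time_s: 22.5
tool_pos: [0.5168, -0.0206, 0.1628]
eef_rot: [[-0.981, 0.192, -0.002], [0.192, 0.981, 0.0], [0.002, -0.0, -1.0]]
force: [-0.7, 0.3, -0.4]
opening: 0.226
grasp_force: 29.3
```

Run:
```python
from h import *
to(.4365,-.2790,.07,168.9)
```

```text
t 22.5 pos [ 0.5168 -0.0206  0.1628] psi 168.9 turnz rad 0.0 shift mm [  29.1 -269.    92.8] tilt [ 1.7e-03 -1.0e-04 -1.0e+00] q6 0.03
```

move_arm(rows=[[0.002,-0.015,0,0,0,0,0.01],[0.004,-0.03,0,0,0,0,0.01],[0.004,-0.04,0,0,0,0,0.01],[0.004,-0.04,0,0,0,0,0.01],[0.004,-0.04,0,0,0,0,0.01],[0.004,-0.04,0,0,0,0,0.01],[0.004,-0.04,0,0,0,0,0.01],[0.003,-0.02,0.01,0,0,0,0.01],[0,-0.004,0.02,0,0,0,0.01],[0,0,0.03,0,0,0,0.01],[0,0,0.023,0,0,0,0.01],[0,0,0.01,0,0,0,0.01],[0,0,0,0,0,0,0.01],[0,0,0,0,0,0,0.01]])

```text
time_s: 24.25
tool_pos: [0.4377, -0.2797, 0.0715]
eef_rot: [[-0.981, 0.193, 0.001], [0.193, 0.981, -0.001], [-0.002, -0.001, -1.0]]
force: [0.8, 0.8, -0.3]
opening: 0.218
grasp_force: 29.4
```

Run:
```python
from h import *
to(.4365,-.2790,.034,168.9)
s=capture('scene')
b=cv2.resize(s['img'][300:450,140:290],None,fx=4,fy=4,interpolation=cv2.INTER_CUBIC)
cv2.imwrite('pics/place2.png',cv2.convertScaleAbs(b,alpha=1.4)[:,:,::-1])
```

```text
t 24.25 pos [ 0.4377 -0.2797  0.0715] psi 168.9 turnz rad -0.0 shift mm [ 1.3  0.5 37.5] tilt [-1.6e-03 -9.0e-04 -1.0e+00] q6 -0.5
```

View pics/place2.png

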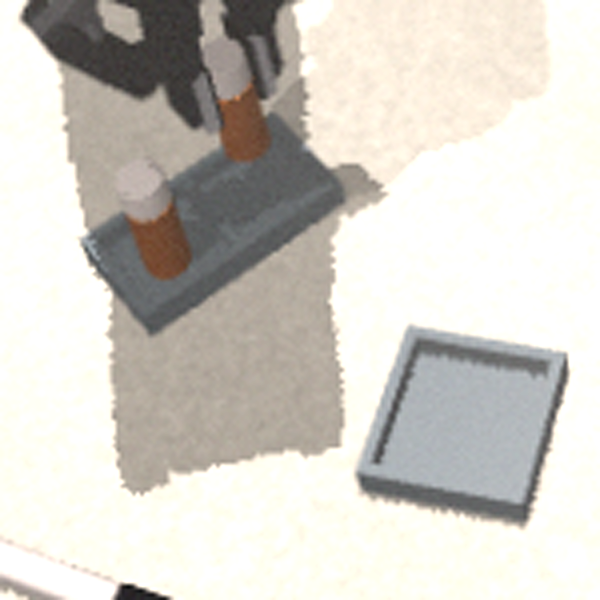

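The first vial (155,220) stands upright in the −y bay; the second (240,100) hangs over the +y bay. Lowering it.

move_arm(rows=[[0.001,0,0.01,0,0,0,0.01],[0,0,0.013,0,0,0,0.01],[0,0,0.008,0,0,0,0.01],[0,0,0.005,0,0,0,0.01],[0,0,0.0015,0,0,0,0.01],[0,0,0.001,0,0,0,0.01],[0,0,0,0,0,0,0.01],[0,0,0,0,0,0,0.01]])

```text
time_s: 25.3
tool_pos: [0.4362, -0.2786, 0.0328]
eef_rot: [[-0.981, 0.193, 0.0], [0.193, 0.981, 0.0], [-0.0, 0.0, -1.0]]
force: [-1.7, 1.9, 5.3]
opening: 0.221
grasp_force: 29.9
```

move_arm(rows=[[0,0,0,0,0,0,0.021],[0,0,0,0,0,0,0.025],[0,0,0,0,0,0,0.03],[0,0,0,0,0,0,0.034],[0,0,0,0,0,0,0.034],[0,0,-0.015,0,0,0,0.034],[0,0,-0.02,0,0,0,0.034],[0,0,-0.03,0,0,0,0.034],[0,0,-0.035,0,0,0,0.034],[0,0,-0.02,0,0,0,0.034],[0,0,0,0,0,-0.12,0.045],[0,0,0,0,0,-0.13,0.06],[0,0,0,0,0,0,0.06]])

```text
time_s: 26.92
tool_pos: [0.4363, -0.279, 0.1531]
eef_rot: [[-0.999, -0.054, 0.001], [-0.054, 0.999, -0.001], [-0.001, -0.001, -1.0]]
force: [-0.5, -0.1, 0.4]
opening: 0.701
grasp_force: 0.0
```

Run:
```python
from h import *
to(.4530,.055,.115,183.2)
```

```text
t 26.93 pos [ 0.4363 -0.279   0.1531] psi -176.9 turnz rad -0.002 shift mm [-35.3 332.6  38.1] tilt [-1.e-03 -9.e-04 -1.e+00] q6 -0.75
```

move_arm(rows=[[-0.003,0.02,0,0,0,0,0.06],[-0.004,0.04,0,0,0,0,0.06],[-0.004,0.04,0,0,0,0,0.06],[-0.004,0.04,0,0,0,0,0.06],[-0.004,0.04,0,0,0,0,0.06],[-0.004,0.04,0,0,0,0,0.06],[-0.004,0.04,0,0,0,0,0.06],[-0.004,0.04,0,0,0,0,0.06],[-0.004,0.025,0.01,0,0,0,0.06],[0,0.0075,0.015,0,0,0,0.06],[0,0,0.013,0,0,0,0.06],[0,0,0,0,0,0,0.06],[0,0,0,0,0,0,0.06]])

```text
time_s: 28.55
tool_pos: [0.4526, 0.0544, 0.114]
eef_rot: [[-0.999, -0.054, -0.0], [-0.054, 0.999, -0.0], [0.0, -0.0, -1.0]]
force: [0.2, 0.4, 0.8]
opening: 0.702
grasp_force: 0.0
```

Run:
```python
from h import *
to(.4530,.055,.026,183.2)
```

```text
t 28.55 pos [0.4526 0.0544 0.114 ] psi -176.9 turnz rad -0.002 shift mm [-0.4  0.6 88. ] tilt [ 2.e-04 -1.e-04 -1.e+00] q6 -0.08
```

move_arm(rows=[[0,0.0005,0.02,0,0,0,0.06],[0,0,0.02,0,0,0,0.06],[0,0,0.02,0,0,0,0.06],[0,0,0.015,0,0,0,0.06],[0,0,0.01,0,0,0,0.06],[0,0,0.002,0,0,0,0.06],[0,0,0,0,0,0,0.05],[0,0,0,0,0,0,0.042],[0,0,0,0,0,0,0.036],[0,0,0,0,0,0,0.03],[0,0,0,0,0,0,0.03],[0,0,0,0,0,0,0.03]], squeeze=40)

```text
time_s: 30.05
tool_pos: [0.4538, 0.0555, 0.0281]
eef_rot: [[-0.998, -0.056, 0.002], [-0.056, 0.998, -0.0], [-0.002, -0.0, -1.0]]
force: [-1.1, 0.6, 7.8]
opening: 0.432
grasp_force: 39.0
```

move_arm(rows=[[0,0,-0.01,0,0,0,0.03],[0,0,-0.02,0,0,0,0.03],[0,0,-0.025,0,0,0,0.03],[0,0,-0.025,0,0,0,0.03],[0,0,-0.025,0,0,0,0.03],[0,0,-0.015,0,0,0,0.03],[0,0,-0.005,0,0,0,0.03],[0,0,0,0,0,0,0.03]])

```text
time_s: 31.05
tool_pos: [0.4522, 0.0556, 0.1516]
eef_rot: [[-0.998, -0.056, -0.001], [-0.056, 0.998, -0.0], [0.001, 0.0, -1.0]]
force: [-0.1, 1.0, -0.2]
opening: 0.429
grasp_force: 40.1
```

Run:
```python
from h import *
to(.4885,.3065,.06,183.2);print(sense()['opening'])
```

```text
t 31.05 pos [0.4522 0.0556 0.1516] psi -176.8 turnz rad -0.0 shift mm [-50.3 248.5  91.6] tilt [ 6.e-04  0.e+00 -1.e+00] q6 -0.08
0.4287747196336481
```

move_arm(rows=[[-0.003,0.015,0,0,0,0,0.03],[-0.006,0.03,0,0,0,0,0.03],[-0.008,0.04,0,0,0,0,0.03],[-0.008,0.04,0,0,0,0,0.03],[-0.008,0.04,0,0,0,0,0.03],[-0.008,0.04,0,0,0,0,0.03],[-0.006,0.03,0,0,0,0,0.03],[-0.003,0.0135,0.01,0,0,0,0.03],[0,0,0.025,0,0,0,0.03],[0,0,0.025,0,0,0,0.03],[0,0,0.02,0,0,0,0.03],[0,0,0.01,0,0,0,0.03],[0,0,0,0,0,0,0.03],[0,0,0,0,0,0,0.03]])

```text
time_s: 32.8
tool_pos: [0.4892, 0.3067, 0.0626]
eef_rot: [[-0.998, -0.055, 0.001], [-0.055, 0.998, 0.001], [-0.001, 0.0, -1.0]]
force: [-0.2, 0.0, -1.0]
opening: 0.429
grasp_force: 40.3
```

Run:
```python
from h import *
to(.4885,.3065,.0275,183.2)
s=capture('scene')
b=cv2.resize(s['img'][130:230,330:480],None,fx=4,fy=4,interpolation=cv2.INTER_CUBIC)
cv2.imwrite('pics/place3.png',cv2.convertScaleAbs(b,alpha=1.4)[:,:,::-1])
```

```text
t 32.8 pos [0.4892 0.3067 0.0626] psi -176.8 turnz rad -0.0 shift mm [ 0.7 -0.1 35.1] tilt [-1.e-03  5.e-04 -1.e+00] q6 0.39
```

View pics/place3.png

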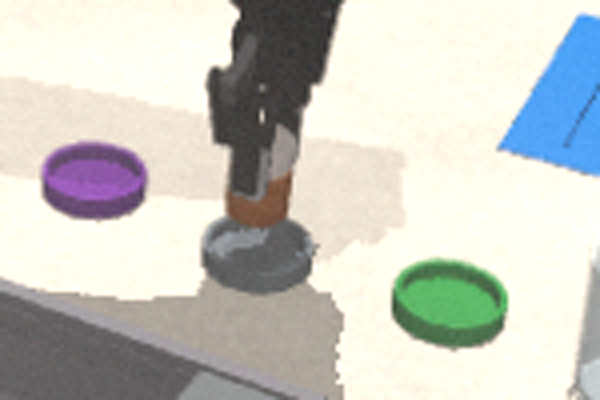

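The jar (258,195) hangs over the grey dish (258,250), between purple and green. Lowering it.

move_arm(rows=[[0,0,0.01,0,0,0,0.03],[0,0,0.013,0,0,0,0.03],[0,0,0.007,0,0,0,0.03],[0,0,0.003,0,0,0,0.03],[0,0,0.001,0,0,0,0.03],[0,0,0,0,0,0,0.03],[0,0,0,0,0,0,0.03]])

```text
time_s: 33.72
tool_pos: [0.4889, 0.3067, 0.0284]
eef_rot: [[-0.998, -0.056, 0.001], [-0.056, 0.998, 0.0], [-0.001, 0.0, -1.0]]
force: [0.0, 0.0, -0.5]
opening: 0.429
grasp_force: 40.3
```

move_arm(rows=[[0,0,0.001,0,0,0,0.03],[0,0,0.0008,0,0,0,0.03],[0,0,0,0,0,0,0.03],[0,0,0,0,0,0,0.03]])

```text
time_s: 34.22
tool_pos: [0.4889, 0.3067, 0.0271]
eef_rot: [[-0.998, -0.056, 0.001], [-0.056, 0.998, 0.0], [-0.001, 0.0, -1.0]]
force: [-2.0, -1.3, 5.2]
opening: 0.429
grasp_force: 40.8
```

move_arm(rows=[[0,0,0,0,0,0,0.039],[0,0,0,0,0,0,0.043],[0,0,0,0,0,0,0.048],[0,0,0,0,0,0,0.056],[0,0,0,0,0,0,0.056],[0,0,-0.015,0,0,0,0.056],[0,0,-0.02,0,0,0,0.056],[0,0,-0.03,0,0,0,0.056],[0,0,-0.035,0,0,0,0.056],[0,0,-0.025,0,0,0,0.056],[0,0,0,0,0,0.08,0.056],[0,0,0,0,0,0.08,0.056],[0,0,0,0,0,0,0.056]])

```text
time_s: 35.85
tool_pos: [0.4889, 0.3066, 0.1524]
eef_rot: [[-0.995, 0.103, 0.001], [0.103, 0.995, 0.001], [-0.001, 0.001, -1.0]]
force: [0.5, 0.0, -0.2]
opening: 0.656
grasp_force: 0.0
```

Run:
```python
from h import *
s=capture('scene');c=capture('top')
a=cv2.resize(c['img'][160:300,130:385],None,fx=1.6,fy=3,interpolation=cv2.INTER_CUBIC)
b=cv2.resize(s['img'][170:310,255:430],None,fx=2.2,fy=3,interpolation=cv2.INTER_CUBIC)
cv2.imwrite('pics/place4.png',cv2.convertScaleAbs(np.hstack([a,b]),alpha=1.4)[:,:,::-1])
to(.455,-.020,.115,174)
# block top by brightness in scene
im=s['img'];x0,y0,x1,y1=285,235,320,270
```

```text
t 35.95 pos [0.4887 0.3066 0.1518] psi 174.1 turnz rad 0.002 shift mm [  -0.6 -328.3   36.8] tilt [-6.e-04  4.e-04 -1.e+00] q6 0.55
```

View pics/place4.png

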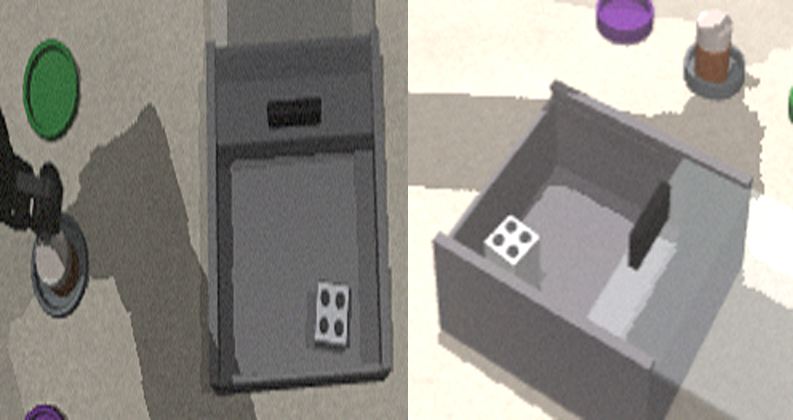

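Jar stands upright in the grey dish; the block alone is left, top-face centre at crop (332,313). I'll measure it from its bright top face.

Run:
```python
from h import *
s=capture('scene');c=capture('top')
k=blob(c,(322,245,356,285),lambda i:i.mean(2)>85);print(cv2.boundingRect(k))
print(cv2.minAreaRect(np.array([plane(c,p,.051) for p in k],np.float32)))
q=[plane(c,(130+(x/1.6)-.2,160+y/3-.33),.051) for x,y in((325,297),(341,299),(323,324),(339,327))]
print(np.mean(q,0),[np.degrees(np.arctan2(*(q[a]-q[b])[::-1])) for a,b in((0,1),(2,3),(0,2),(1,3))])
```

```text
(327, 254, 23, 25)
((0.4524877965450287, -0.020820049569010735), (0.04456133022904396, 0.0396290048956871), 5.873861789703369)
[ 0.45570821 -0.02095158] [np.float64(86.72362868366965), np.float64(84.82103424733586), np.float64(-7.558592954929874), np.float64(-7.51995028258502)]
```

move_arm(rows=[[0,-0.02,0,0,0,0,0.056],[0,-0.04,0,0,0,0,0.056],[0,-0.04,0,0,0,0,0.056],[0,-0.04,0,0,0,0,0.056],[0,-0.04,0,0,0,0,0.056],[0,-0.04,0,0,0,0,0.056],[0,-0.04,0,0,0,0,0.056],[0,-0.04,0,0,0,0,0.056],[0,-0.028,0.01,0,0,0,0.056],[0,0,0.015,0,0,0,0.056],[0,0,0.013,0,0,0,0.056],[0,0,0,0,0,0,0.056],[0,0,0,0,0,0,0.056]])

```text
time_s: 37.67
tool_pos: [0.4545, -0.0191, 0.1132]
eef_rot: [[-0.995, 0.103, -0.0], [0.103, 0.995, 0.0], [0.0, 0.0, -1.0]]
force: [-0.0, 0.3, 0.7]
opening: 0.652
grasp_force: 0.0
```

Run:
```python
from h import *
to(.4555,-.0205,.024,174.3)
```

```text
t 37.67 pos [ 0.4545 -0.0191  0.1132] psi 174.1 turnz rad -0.003 shift mm [-1.1 -1.3 89.2] tilt [ 2.e-04  1.e-04 -1.e+00] q6 -0.08
```

move_arm(rows=[[-0.001,-0.001,0.02,0,0,0,0.056],[0,0,0.02,0,0,0,0.056],[0,0,0.02,0,0,0,0.056],[0,0,0.015,0,0,0,0.056],[0,0,0.01,0,0,0,0.056],[0,0,0.003,0,0,0,0.056],[0,0,0,0,0,0,0.05],[0,0,0,0,0,0,0.042],[0,0,0,0,0,0,0.036],[0,0,0,0,0,0,0.03],[0,0,0,0,0,0,0.03],[0,0,0,0,0,0,0.03]], squeeze=50)

```text
time_s: 39.17
tool_pos: [0.4642, -0.0202, 0.0319]
eef_rot: [[-0.995, 0.102, 0.016], [0.102, 0.995, 0.002], [-0.016, 0.004, -1.0]]
force: [-1.5, 6.6, 33.3]
opening: 0.411
grasp_force: 46.8
```

move_arm(rows=[[0,0,-0.01,0,0,0,0.03],[0,0,-0.02,0,0,0,0.03],[0,0,-0.025,0,0,0,0.03],[0,0,-0.025,0,0,0,0.03],[0,0,-0.025,0,0,0,0.03],[0,0,-0.02,0,0,0,0.03],[0,0,-0.01,0,0,0,0.03],[0,0,0,0,0,0,0.03]])

```text
time_s: 40.17
tool_pos: [0.4555, -0.0208, 0.1603]
eef_rot: [[-0.995, 0.104, 0.001], [0.104, 0.995, -0.0], [-0.001, -0.0, -1.0]]
force: [-0.1, 0.1, -2.0]
opening: 0.407
grasp_force: 50.9
```

Run:
```python
from h import *
to(.581,-.312,.06,204.2);print(sense()['opening'],sense()['grasp_force'])
```

```text
t 40.17 pos [ 0.4555 -0.0208  0.1603] psi 174.0 turnz rad -0.527 shift mm [   4.9 -317.   100.3] tilt [-6.e-04 -1.e-04 -1.e+00] q6 -0.08
0.4068778262196006 50.906744599342346
```

move_arm(rows=[[0,0,0,0,0,-0.13,0.03],[0,0,0,0,0,-0.13,0.03],[0,0,0,0,0,-0.13,0.03],[0,0,0,0,0,-0.137,0.03],[0,-0.015,0,0,0,0,0.03],[0,-0.025,0,0,0,0,0.03],[0,-0.03,0,0,0,0,0.03],[0,-0.03,0,0,0,0,0.03],[0.001,-0.03,0,0,0,0,0.03],[0.001,-0.03,0,0,0,0,0.03],[0.001,-0.03,0,0,0,0,0.03],[0.001,-0.03,0,0,0,0,0.03],[0.001,-0.03,0,0,0,0,0.03],[0,-0.03,0,0,0,0,0.03],[0,-0.025,0,0,0,0,0.03],[0,-0.012,0.01,0,0,0,0.03],[0,0,0.025,0,0,0,0.03],[0,0,0.025,0,0,0,0.03],[0,0,0.02,0,0,0,0.03],[0,0,0,0,0,0,0.03]])

```text
time_s: 42.68
tool_pos: [0.5787, -0.3106, 0.0772]
eef_rot: [[-0.912, -0.41, -0.005], [-0.41, 0.912, 0.003], [0.003, 0.005, -1.0]]
force: [-0.3, 0.3, -1.3]
opening: 0.408
grasp_force: 50.9
```

Run:
```python
from h import *
s=capture('scene');c=capture('top')
a=cv2.resize(c['img'][170:250,440:530],None,fx=4.4,fy=5,interpolation=cv2.INTER_CUBIC)
b=cv2.resize(s['img'][350:430,220:310],None,fx=4.4,fy=5,interpolation=cv2.INTER_CUBIC)
cv2.imwrite('pics/place5.png',cv2.convertScaleAbs(np.hstack([a,b]),alpha=1.4)[:,:,::-1])
to(.581,-.312,.031,204.2);print(sense()['opening'],sense()['grasp_force'])
```

```text
t 42.77 pos [ 0.5809 -0.312   0.0803] psi -155.8 turnz rad 0.0 shift mm [-0.1 -0.  49.3] tilt [ 0.  0. -1.] q6 -1.01
0.40698396178670976 50.94729244709015
```

View pics/place5.png

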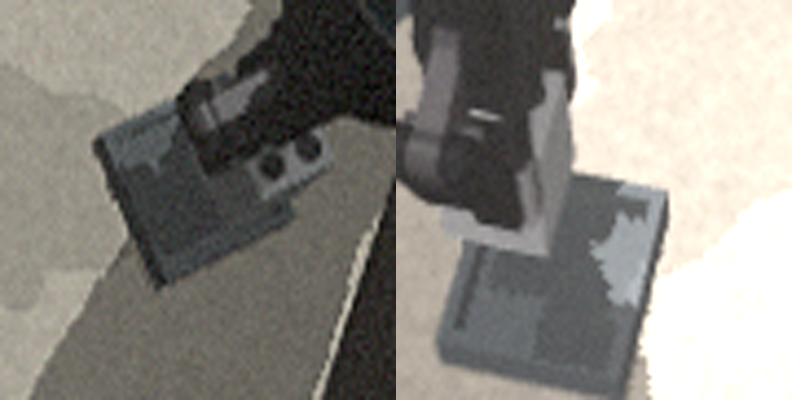

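The block hangs upright over the tray but looks shifted in the grip toward the robot (dimples at crop (272,165), (308,147); lower front corner in scene crop (548,255)). I'll measure the offset.

Run:
```python
from h import *
s=capture('scene');c=capture('top');S=sense()
p=np.array(S['tool_pos']);R=np.array(S['eef_rot']);zt=p[2]-.026+.045
for x,y in((272,165),(308,147)):
    w=plane(c,(440+x/4.4-.4,170+y/5-.4),zt);print('dimple tool xy mm',(R.T@(np.r_[w,zt]-p))[:2]*1e3)
w=np.r_[plane(s,(220+(548-396)/4.4-.4,350+255/5-.4),zt-.045),0];print('front bottom corner',(R.T@(w-p))[:2]*1e3)
w=np.r_[plane(s,(220+(445-396)/4.4-.4,350+235/5-.4),zt-.045),0];print('left bottom corner',(R.T@(w-p))[:2]*1e3)
for n in(.022,.026,.03): print(n,proj(s,[p+R@[x,y,n] for x,y in((-18,-18),(10,-18)) for x,y in((x/1e3,y/1e3),)]))
```

```text
dimple tool xy mm [18.85507264  8.0085538 ]
dimple tool xy mm [18.88511862 -8.87189187]
front bottom corner [ -7.04519814 -17.04380012]
left bottom corner [ 28.73187739 -17.5245776 ]
0.022 [[260.89719352 400.97504016]
 [242.42662783 397.62952121]]
0.026 [[261.16363298 402.38931144]
 [242.76460616 399.04924232]]
0.03 [[261.42806605 403.79179578]
 [243.10007282 400.45723892]]
```

move_arm(rows=[[-0.005,0,0,0,0,0,0.03],[-0.0055,0,0.005,0,0,0,0.03],[0,0,0.015,0,0,0,0.03],[0,0,0.015,0,0,0,0.03],[0,0,0.007,0,0,0,0.03],[0,0,0.003,0,0,0,0.03],[0,0,0,0,0,0,0.03],[0,0,0,0,0,0,0.03]])

```text
time_s: 43.88
tool_pos: [0.5908, -0.308, 0.0358]
eef_rot: [[-0.912, -0.41, 0.001], [-0.41, 0.912, -0.001], [-0.001, -0.001, -1.0]]
force: [0.8, 0.8, -1.5]
opening: 0.41
grasp_force: 50.9
```

move_arm(rows=[[0,0,0.002,0,0,0,0.03],[0,0,0.001,0,0,0,0.03],[0,0,0.001,0,0,0,0.03],[0,0,0,0,0,0,0.03],[0,0,0,0,0,0,0.03]])

```text
time_s: 44.5
tool_pos: [0.5904, -0.3077, 0.0312]
eef_rot: [[-0.912, -0.41, 0.0], [-0.41, 0.912, -0.0], [-0.0, -0.0, -1.0]]
force: [-0.9, -0.1, -1.2]
opening: 0.409
grasp_force: 51.0
```

move_arm(rows=[[0,0,0.001,0,0,0,0.03],[0,0,0,0,0,0,0.03]])

```text
time_s: 44.75
tool_pos: [0.5905, -0.3077, 0.0311]
eef_rot: [[-0.912, -0.41, 0.0], [-0.41, 0.912, -0.0], [-0.0, -0.0, -1.0]]
force: [-1.6, 1.3, 5.5]
opening: 0.412
grasp_force: 51.7
```

move_arm(rows=[[0,0,0.001,0,0,0,0.03],[0,0,0,0,0,0,0.03]])

```text
time_s: 45.0
tool_pos: [0.5905, -0.3077, 0.0311]
eef_rot: [[-0.912, -0.41, 0.0], [-0.41, 0.912, -0.0], [-0.0, -0.0, -1.0]]
force: [-3.8, 1.9, 10.4]
opening: 0.406
grasp_force: 52.4
```

Contact with the tray floor. Release and retreat.

move_arm(rows=[[0,0,-0.001,0,0,0,0.036],[0,0,0,0,0,0,0.04],[0,0,0,0,0,0,0.046],[0,0,0,0,0,0,0.056],[0,0,0,0,0,0,0.056],[0,0,-0.015,0,0,0,0.056],[0,0,-0.02,0,0,0,0.056],[0,0,-0.03,0,0,0,0.056],[0,0,-0.04,0,0,0,0.056],[0,0,-0.04,0,0,0,0.056],[0.03,0,-0.02,0,0,0,0.056],[0.04,-0.02,0,0,0,0,0.056],[0.04,-0.04,0,0,0,0,0.056],[0.04,-0.04,0,0,0,0,0.056],[0.03,-0.04,0,0,0,0,0.056],[0.03,-0.04,0,0,0,0,0.056],[0,-0.03,0,0,0,0,0.056],[0,0,0,0,0,0,0.056]])

```text
time_s: 47.25
tool_pos: [0.4852, -0.5879, 0.1967]
eef_rot: [[-0.913, -0.409, 0.002], [-0.409, 0.913, -0.002], [-0.001, -0.003, -1.0]]
force: [-0.8, 1.2, 0.2]
opening: 0.659
grasp_force: 0.0
```

Run:
```python
from h import *
s=capture('scene');c=capture('top')
a=cv2.resize(c['img'][160:310,130:530],None,fx=2,fy=2,interpolation=cv2.INTER_CUBIC)
b=cv2.resize(s['img'][150:450,130:430],(400,300),interpolation=cv2.INTER_CUBIC)
d=cv2.resize(s['img'][310:430,150:290],(400,300),interpolation=cv2.INTER_CUBIC)
cv2.imwrite('pics/final.png',cv2.convertScaleAbs(np.vstack([a,np.hstack([b,d])]),alpha=1.4)[:,:,::-1])
print(sense()['tool_pos'],sense()['time_s'])
```

```text
[ 0.4850636  -0.5853485   0.19645698] 47.35
```

View pics/final.png

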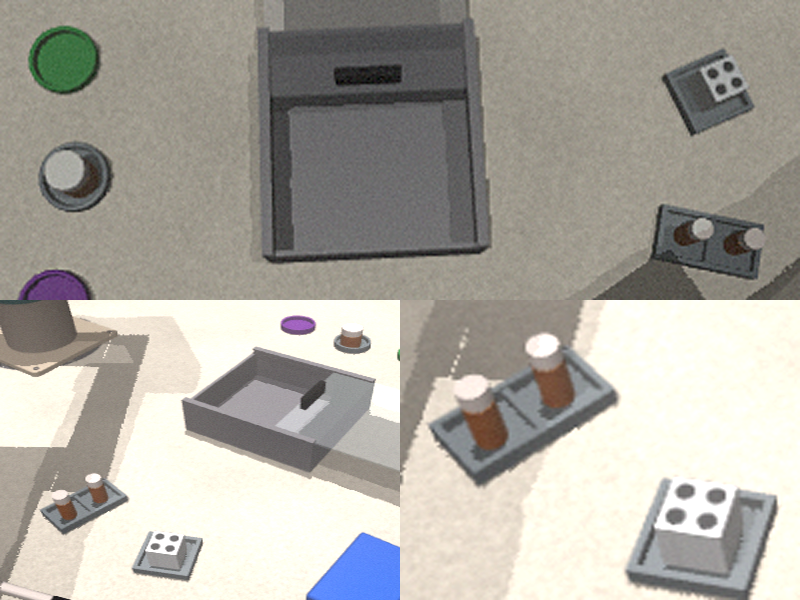

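All four stand upright in place: jar in the grey dish, vials at (693,232)/(742,241), block in the tray at (725,77), lid open with rib at (368,75). One numeric check that the block sits flat inside the tray, then I'll hand in.

Run:
```python
from h import *
s=capture('scene');c=capture('top')
u=lambda x,y:(130+x/2-.25,160+y/2-.25)
a=np.radians(24.2);R=np.array([[np.cos(a),-np.sin(a)],[np.sin(a),np.cos(a)]])
for n,p in(('top',np.mean([plane(c,u(x,y),.05) for x,y in((712,73),(733,66),(723,93),(742,84))],0)),
 ('scene',np.mean([plane(s,(150+(x-400)/2.857-.3,310+(y-300)/2.5-.3),.05) for x,y in((685,492),(716,496),(676,516),(708,520))],0))):
    print(n,p,'in tray mm',R.T@(p-[.581,-.312])*1e3)
for n,p,z,q in(('rib','',0,0),): print(plane(c,u(368,66),.103)) # rib far top edge
```

```text
top [ 0.58185831 -0.3179968 ] in tray mm [-1.67534718 -5.82164463]
scene [ 0.58264979 -0.31306645] in tray mm [ 1.06764277 -1.64901788]
[0.57473667 0.02317876]
```

```bash
python3 -c "
from cell import *
print(close_job())"
```

```text
the job is handed in; nothing more can be done
None
```

The job is handed in at about 47 s: the lid is open to its stop, and both vials, the jar and the block stand upright in their places. The only rough moment was gripping the block, where the wrist force briefly read about 33 N (limit for the gripper's body is 40 N).

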